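# Put the bench mallet away in its slotted collar

### The job

Lift the nylon mallet out of the draining stand and put it away in its holder: lower it handle-first down through the collar, then, pressing only lightly, turn it until its head drops into the slot between the collar's two cheeks. Leave it upright with the head fully home on the slot's floor, let go, be gentle with the holder and leave the specimen cup and the vial where they stand.

Things in the scene. Friction and masses are not known exactly. Their poses are not given: they have to be found in the camera images.
- mallet_head (a point): Centre of a mallet's head, a white nylon block with grey ends, 70 mm long (x) x 26 wide (y) x 56 high (z, up); flat underside 28 below this point. Mallet 0.25 kg, stands handle down; half a turn about z is the same. Grip the head across its 26 width, fingers pointing down, at this point or up to 15 higher: fingertips more than 20 below this point would meet the collar's cheeks.
- mallet_foot (a point): (All sizes in mm.) Lower end of the mallet's handle, 128 below the head's centre. The handle is a round steel bar of 16 diameter, 100 long from the head's underside, its last 10 tapering to 8 diameter.
- drain_stand: Fixed draining stand the mallet hangs in at the start: round grey foot of 90 diameter with an upright aluminium tube, 44 outside and 26 inside diameter, rim 112 above the bench; the mallet's head rests on the rim, its handle hangs freely inside. Origin on the bench under the tube's axis, z up.
- holder: Fixed holder: grey foot plate 125 x 85 x 10 mm, an aluminium post at its +x side and an arm with a clamp ring that carries a dark steel collar. Origin on the bench under the collar's axis, z up; nothing of it rises above the collar's cheeks, 143 above the bench. It bears 40 N in all, brief knocks and pinching in the slot included: touch it slowly; the collar is clamped too stiffly to turn.
- collar_mouth (a point): Centre of the collar's slot floor, 135 mm above the bench, axes as the holder's. A bore of 19 diameter goes down here, 15 deep, free below to 10 above the bench. Fully home the mallet's head lies on this floor, its centre 28 above this point. The slot is straight, 29 wide, open at both ends; it runs along x turned about z by an unmeasured angle between -0.75 and +0.75 rad: feel for it.
- cheek_top (a point): Point on the collar's axis level with the tops of its two cheeks (each 40 long, 12 wide, 8 high), 8 above the slot floor. The cheeks flank the slot; the head lies on them until its long side (x) is within about 0.08 rad of the slot's direction, then it goes down between them. Held askew in the slot it pinches them: ease the turn.
- cup_middle (a point): Bystander: middle of a specimen cup with an orange lid, 60 diameter x 64 high, loose on the bench.
- vial_middle (a point): Bystander: middle of a small white vial with a purple cap, 31 diameter x 62 high, loose on the bench.
Mind the look-alikes: they are no part of the job. Leave any black look-alike of the part that bears mallet_head alone.

How it is judged:
By the outcome, as a careful person would: the job done as asked, in the order asked, and still so for the second after the job is handed in, with the robot touching nothing.
It also fails if it takes over 72 s, if anything falls off the work surface, if the arm or the gripper's body presses on something with over 40 N, if the wrist force passes 120 N, or if a joint passes its speed limit or range.

### The arm

A 6-joint arm with a two-finger parallel gripper is mounted at the origin on a cart in front of the work surface, level with it; the furniture and walls round the work are solid. World frame = base frame: x ahead of the robot, y to its left, z up, the work surface at z = 0. Lengths are in m, angles in rad, forces in N, time in s.
With the tool pointing down it reaches from about 0.35 to 0.925 m from the base axis. Payload 6.4 kg.
Tool frame: the origin (TCP) lies midway between the tips of the shut fingers; the grasp point (between the pads) lies env.grasp_offset behind it (env.grasp_offset is the distance from the TCP to the grasp point, in m); z points along the fingers, y is the line along which they close (so a half turn about z gives the same grasp; the last joint's range is limited). The gripper opens to 85 mm and grips with 20 to 120 N. Pads are 22 mm wide; open, the fingers measure 114 mm over their backs; the gripper's body (76 mm by 85 mm) begins 54 mm behind the grasp point. The pads swing forward as they close: fully open they stand 13 mm farther back than shut.
Start: joints at [1.091, 0.245, 1.558, -0, 1.339, -0.174], TCP at [0.196, 0.62, 0.2] pointing down, gripper open.
Joint ranges: [-3.13, 3.13], [-1.02, 2.26], [0.13, 2.54], [-0.95, 4.09], [0.21, 2.88], [-2.74, 2.74]. Speed limits (rad/s): [2.57, 2.57, 3.14, 3.14, 3.14, 3.14].

### API

Orientations are given as [roll, pitch, yaw] about the fixed x, y, z axes, in that order (R = Rz(yaw) Ry(pitch) Rx(roll)).
In Python, from bench import env, eyes gives the robot as it stands. The module is installed in compiled form; this text tells all that it offers. Calls block until the motion is done:
- env.move_to(position, orientation): joint-space move of the TCP to a pose.
- env.move_l(position, velocity=0.15, rot=None, f_stop=None): straight line of the TCP; rot=None keeps the orientation; velocity is the mean speed in m/s. With f_stop (N) it stops when the force on the tool has changed by that much, and returns True; else False.
- env.move_joints(angles): joint-space move.
- env.grip(opening, f_grip=None): opening from 0.0 (shut) to 1.0 (fully open); f_grip is the grip in N (None keeps the last); returns when the fingers have stopped.
- env.hold(seconds).
- env.inverse_kinematics(position, orientation): joint angles nearest the present ones, or None.
- env.read_state(): the state.
- eyes.grab_frame(name): name is "scene" or "top" or "wrist"; returns a dict with "image" (384x512x3 uint8, red, green, blue), "fx", "fy", "cx", "cy" (pixels), "R" (3x3) and "t" (3): a world point X has camera coordinates R X + t. Camera axes: x right, y down, z forward; pixel columns grow to the right and rows downward; lengths in m; the calibration is good to about 2 mm. A picture is of the moment at which its call begins. There is no depth.
A pose or a line that the arm cannot do raises env.Unreachable and nothing moves.
- env.hand_in(): hands the job in; it is judged then, once.
The state is a dict: "time_s": time; "joint_pos": joint angles; "joint_vel": joint speeds; "joint_efforts": joint torques, N m; "eef_pos": TCP position; "eef_rot": TCP orientation; "contact_force": force on the tool from outside, world axes, zero at the start; "torque": the same for the moment, N m; "finger_gap": opening from 0.0 (shut) to 1.0 (fully open); "gripper_force": force on a finger pad.
Only numpy, scipy, OpenCV 4.12 (cv2) and the standard library are available. Lean on these libraries where they do the work, as an engineer would, in place of code of your own. Each camera call takes 0.05 s, during which the arm holds its last target. There are 200 camera calls.

## Working session

There is one attempt and no reset: what is moved stays moved. The work goes in short steps, each a Python script; the robot and the scene stay as the last script left them, time stands still between calls to the robot, and variables do not carry over. Pictures are saved under pics/ and viewed, at most 10 in all, crops included, and the job is handed in when it is done.

```bash
mkdir -p pics; cat > h.py <<'E'
import numpy as np, cv2
from bench import env, eyes
def grab(n,save=None):
    f=eyes.grab_frame(n)
    if save: cv2.imwrite('pics/'+save+'.png',f['image'][:,:,::-1])
    return f
def ray(f,u,v):
    d=np.array([(u-f['cx'])/f['fx'],(v-f['cy'])/f['fy'],1.]);R=np.array(f['R']);o=-R.T@np.array(f['t'])
    return o,R.T@d
def onplane(f,u,v,z):
    o,d=ray(f,u,v);return o+d*(z-o[2])/d[2]
def proj(f,X):
    c=np.array(f['R'])@np.array(X)+np.array(f['t']);return f['cx']+f['fx']*c[0]/c[2],f['cy']+f['fy']*c[1]/c[2]
def tri(f,p,g,q):
    a,d=ray(f,*p);b,e=ray(g,*q)
    s=np.linalg.lstsq(np.stack([d,-e],1),b-a,rcond=None)[0]
    return (a+s[0]*d+b+s[1]*e)/2,np.linalg.norm(a+s[0]*d-b-s[1]*e)
E
python3 - <<'E'
from h import *
import pickle
F={n:grab(n,n+'0') for n in('scene','top')}
pickle.dump(F,open('F.pkl','wb'))
for n,f in F.items(): print(n,np.round(ray(f,256,192),3),f['fx'])
s=env.read_state();print(s,env.grasp_offset)
E
```

```text
scene [[-0.109  0.424  0.529]
 [ 0.747 -0.471 -0.47 ]] 391.8475440814675
top [[ 0.359  0.014  0.962]
 [ 0.215  0.006 -0.977]] 377.81780463491884
{'time_s': 0.1, 'joint_pos': array([ 1.09089646e+00,  2.45761984e-01,  1.55891208e+00, -3.17578755e-06,
        1.33869720e+00, -1.74057599e-01]), 'joint_vel': array([-5.40287362e-05, -1.78384067e-03, -1.99208317e-03, -4.75920007e-04,
       -8.69536738e-04,  1.46162392e-03]), 'joint_efforts': array([ 1.42625545e-04, -4.30669212e+01, -3.27130759e+01, -1.59476199e-04,
        2.82987960e-03, -2.18215564e-05]), 'eef_pos': array([0.19541733, 0.6193379 , 0.19916848]), 'eef_rot': array([-3.13984038e+00, -3.04977428e-04,  2.83575086e+00]), 'contact_force': array([ 0.27640028,  0.13803239, -0.26640558]), 'torque': array([ 0.05311414,  0.05742841, -0.01164076]), 'gripper_force': 0.0, 'finger_gap': 0.9966900173768257} 0.0187
```

View pics/scene0.png

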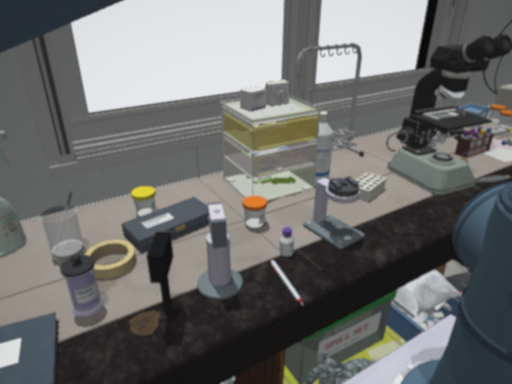

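View pics/top0.png

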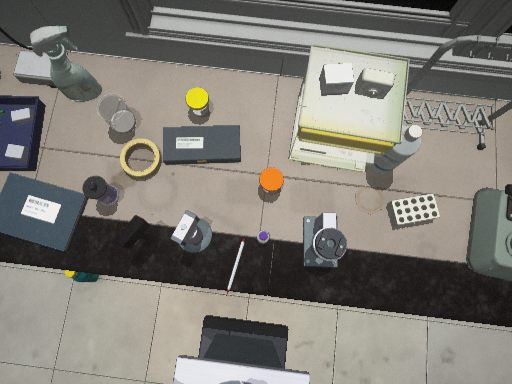

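The scene view shows the white mallet in its stand at (218,235), with the black look-alike at (160,258). The holder is at (340,200), the cup at (255,212) and the vial at (287,242). In the top view they are: mallet (186,227), black one (134,233), holder collar (330,243), cup (271,180), vial (263,237). Other white objects that could be mistaken for it are the blocks on the box, (337,78) and (376,80), and the holder's post, (329,221). I choose the white block on the round stand at (186,227) and check it in a crop.

```bash
python3 - <<'E'
from h import *
import pickle
F=pickle.load(open('F.pkl','rb'))
t=F['top']['image'];s=F['scene']['image']
r=lambda a:cv2.resize(np.ascontiguousarray(a[:,:,::-1]),(400,300),interpolation=cv2.INTER_CUBIC)
cv2.imwrite('pics/c1.png',np.vstack([np.hstack([r(t[200:260,155:235]),r(t[205:274,290:382])]),np.hstack([r(s[195:303,150:294]),r(s[165:255,290:410])])]))
E
```

```text
(no output)
```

View pics/c1.png

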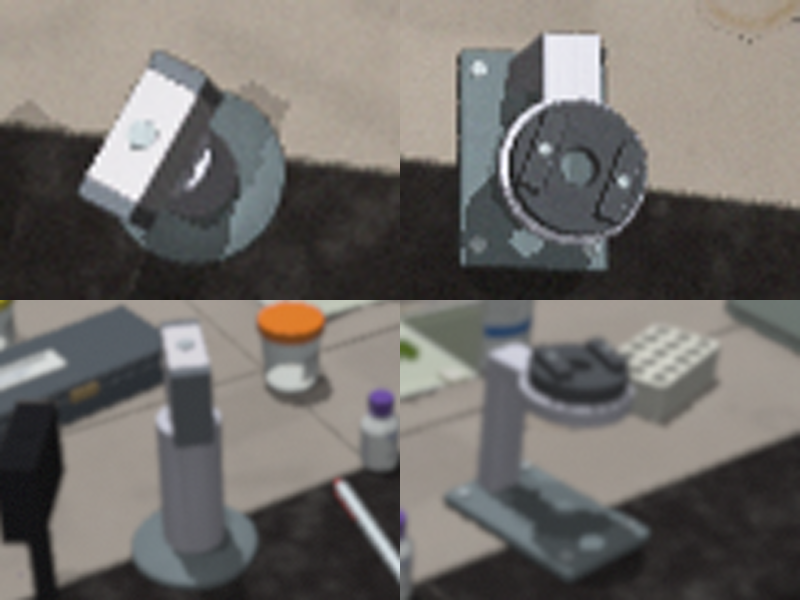

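The crop confirms the choice: a white block with grey ends on a round-footed tube, head-top centre at about (183.6,227) in the top view. The collar bore is at about (331.4,243). The slot appears tilted between the cheeks, running up and to the right.

```bash
python3 - <<'E'
from h import *
import pickle
F=pickle.load(open('F.pkl','rb'));f=F['top']
P=lambda u,v,z:np.round(onplane(f,u,v,z),4)
c=lambda x,y:(155+x/5,200+y/5)
print('head',P(*c(143,135),.168))
cs=[P(*c(*p),.168) for p in[(157,50),(217,83),(137,215),(80,187)]];print(cs)
k=lambda x,y:(290+(x-400)/4.348,205+y/4.348)
print('bore',P(*k(580,165),.135))
a,b=P(*k(632,145),.143),P(*k(605,215),.143);print(a,b,np.arctan2(*(a-b)[1::-1]))
# foot plate, z=.01: edges
for p in[(460,50),(460,265),(605,268)]: print(P(*k(*p),.01))
print('cup',P(271,180,.064),'vial',P(263,237,.062))
# scene check
g=F['scene']
print(tri(f,c(143,135),g,(150+185/2.778,195+(345-300)/2.778)))
E
```

```text
head [0.4391 0.1609 0.168 ]
[array([0.4757, 0.1608, 0.168 ]), array([0.4648, 0.1333, 0.168 ]), array([0.4057, 0.158 , 0.168 ]), array([0.4143, 0.1836, 0.168 ])]
bore [ 0.4477 -0.1576  0.135 ]
[ 0.4599 -0.1808  0.143 ] [ 0.424 -0.17   0.143] -0.29222327363282563
[ 0.5193 -0.1087  0.01  ]
[ 0.3964 -0.1201  0.01  ]
[ 0.4049 -0.2021  0.01  ]
cup [ 0.5902 -0.0137  0.064 ] vial [ 0.4496 -0.0104  0.062 ]
(array([0.4394051 , 0.16136795, 0.16789697]), np.float64(0.001011666839996443))
```

```bash
python3 - <<'E'
from h import *
env.move_l([.196,.60,.32],velocity=.25)
env.move_to([.4392,.161,.32],[np.pi,0,np.pi-.385])
f=grab('wrist','w1');s=env.read_state()
import pickle;pickle.dump(f,open('w1.pkl','wb'))
print(s['time_s'],s['joint_pos'],s['eef_pos'],s['eef_rot'],s['contact_force']);print(ray(f,256,192),proj(f,[.439,.161,.168]))
E
```

```text
2.6083 [ 1.09659940e-01 -2.74666149e-01  1.85612269e+00  1.27406389e-04
  1.56018446e+00 -1.07741058e+00] [0.43913259 0.16166621 0.32000448] [ 3.14150335e+00 -1.02920371e-04  2.75786550e+00] [ 0.75070333 -0.52442094 -0.69242641]
(array([0.36431609, 0.19219954, 0.49345504]), array([ 0.2906024 , -0.13110383, -0.9479125 ])) (np.float64(258.66170899554885), np.float64(170.31009734619323))
```

View pics/w1.png

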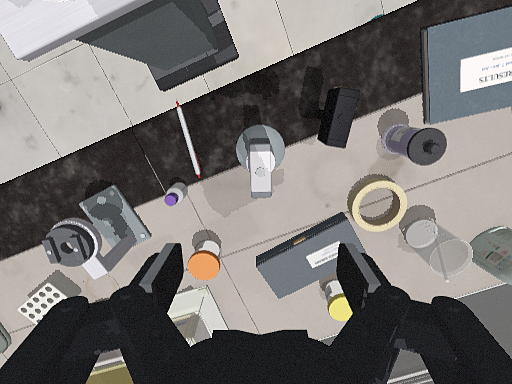

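The wrist view shows the mallet's top face at about (261,170), its long side nearly vertical. That is within 3 px of the predicted (258.7,170.3).

```bash
python3 - <<'E'
from h import *
import pickle
f=pickle.load(open('w1.pkl','rb'));im=f['image'][120:215,225:300]
cv2.imwrite('pics/w1c.png',cv2.resize(np.ascontiguousarray(im[:,:,::-1]),(600,600*95//75*1)[:2] if 0 else (474,600),interpolation=cv2.INTER_NEAREST))
m=(im.min(2)>215).astype(np.uint8)
n,l,st,c=cv2.connectedComponentsWithStats(m)
i=1+st[1:,4].argmax();pts=np.argwhere(l==i)[:,::-1].astype(np.float32)+[225,120]
r=cv2.minAreaRect(pts.astype(np.float32));print(st[i],r)
b=[onplane(f,*p,.168) for p in cv2.boxPoints(r)];print(np.round(b,4),np.mean(b,0))
for i in range(2):
  d=b[i+1]-b[i];print(np.linalg.norm(d),np.arctan2(d[1],d[0]))
E
```

```text
[ 26  31  20  41 422] ((260.2973327636719, 171.10888671875), (39.688720703125, 18.5802001953125), 88.31531524658203)
[[0.4135 0.1605 0.168 ]
 [0.4214 0.1817 0.168 ]
 [0.4692 0.1646 0.168 ]
 [0.461  0.1424 0.168 ]] [0.44127707 0.16228971 0.168     ]
0.022572351426776206 1.216905963146576
0.05078599233385213 -0.34296048836832205
```

View pics/w1c.png

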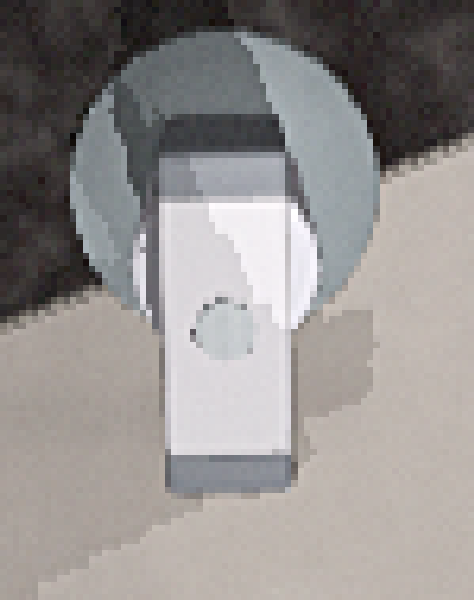

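```bash
python3 - <<'E'
from h import *
import pickle
env.move_to([.4477,-.1576,.30],[np.pi,0,np.pi-.3])
f=grab('wrist');pickle.dump(f,open('w2.pkl','wb'));s=env.read_state();print(s['time_s'],s['joint_pos'])
u,v=proj(f,[.4477,-.1576,.139]);print(u,v);u,v=int(u),int(v)
for y in np.arange(-1,1.1,.25)+.09:
  q=env.inverse_kinematics([.4477,-.1576,.16],[np.pi,0,np.pi+y]);print(round(y,2),None if q is None else np.round(q,2))
print(u,v)
x0,y0=u-50,max(v-45,0)
cv2.imwrite('pics/w2c.png',cv2.resize(np.ascontiguousarray(f['image'][y0:y0+90,x0:x0+100,::-1]),None,fx=6,fy=6,interpolation=cv2.INTER_CUBIC));print(x0,y0)
E
```

```text
3.875 [-5.75951463e-01 -2.49674779e-01  1.87093288e+00  2.83576235e-04
  1.52007786e+00 -1.84845699e+00]
258.5030854447961 168.38050072199735
-0.91 [-0.58 -0.14  2.03  0.    1.25 -1.24]
-0.66 [-0.58 -0.14  2.03  0.    1.25 -1.49]
-0.41 [-0.58 -0.14  2.03  0.    1.25 -1.74]
-0.16 [-0.58 -0.14  2.03  0.    1.25 -1.99]
0.09 [-0.58 -0.14  2.03  0.    1.25 -2.24]
0.34 [-0.58 -0.14  2.03  0.    1.25 -2.49]
0.59 [-0.58 -0.14  2.03  0.    1.25 -2.74]
0.84 None
1.09 None
258 168
208 123
```

View pics/w2c.png

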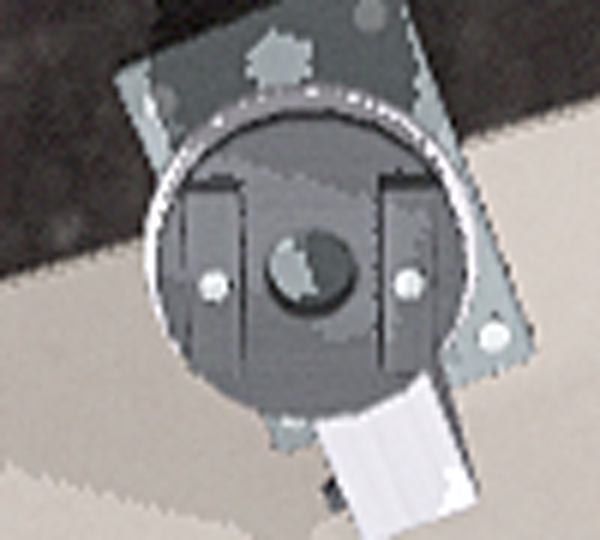

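The collar is sharp here: bore centre at crop (311,275), i.e. pixel (259.8,168.8). The cheeks' inner edges are the vertical lines at crop x≈243 and x≈379.

```bash
python3 - <<'E'
from h import *
import pickle
f=pickle.load(open('w2.pkl','rb'))
k=lambda x,y:(208+x/6-.4,123+y/6-.4)
P=lambda x,y,z:onplane(f,*k(x,y),z)
print('bore',P(311,275,.135))
a,b=P(266,275,.135),P(356,275,.135);print('dia',np.linalg.norm(a-b))
for x in(243,379):
  d=P(x,370,.143)-P(x+1,188,.143);print(np.linalg.norm(d),np.arctan2(d[1],d[0]))
print('slot w',np.linalg.norm(P(243,280,.143)-P(379,280,.143)))
print('screws mid',(P(214,286,.143)+P(408,284,.143))/2,P(408,284,.143)-P(214,286,.143))
d=P(205,186,.143),P(408,178,.143);print(d)
# grasp
env.move_to([.4405,.162,.26],[np.pi,0,np.pi-.35])
env.grip(1.0)
z=.146-env.grasp_offset
print(env.move_l([.4405,.162,z],velocity=.12,f_stop=8))
env.grip(0.0,40)
s=env.read_state();print(s['time_s'],s['eef_pos'],s['finger_gap'],s['gripper_force'],s['contact_force'],s['torque'])
E
```

```text
bore [ 0.44903906 -0.15677079  0.135     ]
dia 0.01935174531014772
0.03925102809923306 -0.31701335956225996
0.03924662658921231 -0.29035965893228216
slot w 0.028580412778270947
screws mid [ 0.44925036 -0.15684049  0.143     ] [0.01158616 0.03913332 0.        ]
(array([ 0.42277704, -0.1715661 ,  0.143     ]), array([ 0.43349163, -0.13109005,  0.143     ]))
False
7.15 [0.4407973  0.16201827 0.12763432] 0.2887391585110611 40.29138922691345 [ 0.06226942 -0.20110097  1.70000698] [-0.01618926 -0.01471054 -0.01819746]
```

```bash
python3 - <<'E'
from h import *
import pickle
env.move_l([.4405,.162,.30],velocity=.12)
s=env.read_state();print(s['time_s'],s['finger_gap'],s['contact_force'],s['torque'])
env.move_to([.4488,-.157,.30],[np.pi,0,np.pi-.02])
env.hold(.3)
s=env.read_state();print(s['time_s'],s['eef_pos'],s['eef_rot'],s['contact_force'],s['torque'])
F={n:grab(n) for n in('wrist','scene','top')};pickle.dump(F,open('F3.pkl','wb'))
w=F['wrist'];zt=s['eef_pos'][2]+.0127+.028
u,v=proj(w,[*s['eef_pos'][:2],zt]);print(u,v)
r=lambda a:cv2.resize(np.ascontiguousarray(a[:,:,::-1]),(400,300),interpolation=cv2.INTER_CUBIC)
out=[]
for n,X in(('wrist',[*s['eef_pos'][:2],zt-.03]),('scene',[.4488,-.157,.24]),('top',[.4488,-.157,.24])):
  f=F[n];u,v=map(int,proj(f,X));x0,y0=u-60,v-45
  if n=='wrist':x0,y0=u-80,v-60
  k=400/(120 if n!='wrist' else 160);print(n,x0,y0,k)
  out.append(r(f['image'][y0:y0+int(300/k),x0:x0+int(400/k)]))
cv2.imwrite('pics/c3.png',np.vstack([np.hstack(out[:2]),np.hstack([out[2],out[2]*0])]))
E
```

```text
8.7417 0.29029531724119667 [-0.6633562   0.38230618 -2.33028808] [-0.01983044 -0.01353126  0.08667452]
10.2583 [ 0.44899122 -0.15633915  0.30001131] [3.14155689e+00 4.31366541e-05 3.12286007e+00] [ 0.12081866 -0.25021677 -2.2897161 ] [-0.01918312  0.04465425 -0.02171506]
259.115183725609 252.75367253312123
wrist 179 168 2.5
scene 288 94 3.3333333333333335
top 283 192 3.3333333333333335
```

View pics/c3.png

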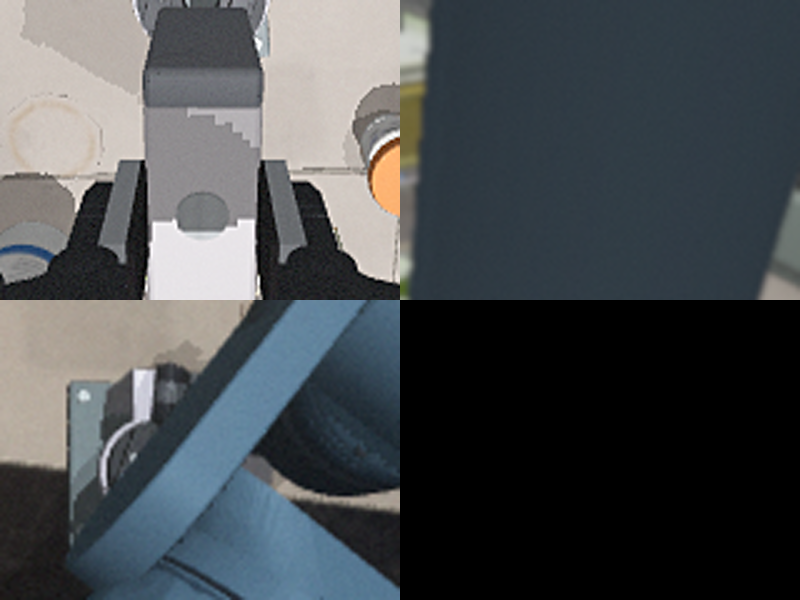

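The wrist view shows the mallet upright between the fingers, with its disc centre at crop (203,215), i.e. pixel (260.2,254), against (259.1,252.8) predicted. The arm hides the scene and top views. I correct the offset, then lower askew (about 0.28 rad off the slot) with light force stops.

```bash
python3 - <<'E'
from h import *
import pickle
w=pickle.load(open('F3.pkl','rb'))['wrist'];s=env.read_state();p=s['eef_pos']
d=onplane(w,179+203/2.5-.3,168+215/2.5-.3,p[2]+.0407)-[*p[:2],p[2]+.0407];print('head-TCP',d)
# halve camera y/x ambiguity: bore and head measured by the same camera
T=np.array([.44904,-.15677])-d[:2];print(T)
rot=[np.pi,0,np.pi-.02]
env.move_l([*T,.30],rot=rot,velocity=.05); env.hold(.3)
F0=env.read_state()['contact_force']
hit=env.move_l([*T,.235],velocity=.06,f_stop=4);s=env.read_state();print(hit,s['eef_pos'],s['contact_force']-F0,s['time_s'])
if not hit:
  hit=env.move_l([*T,.180],velocity=.04,f_stop=4);s=env.read_state();print(hit,s['eef_pos'],s['contact_force']-F0,s['torque'],s['time_s'])
E
```

```text
head-TCP [0.00070127 0.00080968 0.        ]
[ 0.44833873 -0.15757968]
False [ 0.44863079 -0.15779361  0.23557071] [0.07932889 0.0176294  0.94507278] 12.1917
False [ 0.44849348 -0.15769195  0.18029774] [-0.95917489  1.73134614 -0.17846138] [-0.04545823  0.00363804 -0.01425611] 13.7167
```

```bash
python3 - <<'E'
from h import *
T=[.4482,-.1573]
env.move_l([*T,.165],velocity=.03,f_stop=5)
F0=env.read_state()['contact_force']
hit=env.move_l([*T,.154],velocity=.008,f_stop=4);s=env.read_state();print(hit,s['eef_pos'],F0,s['contact_force'],s['torque'],s['finger_gap'],s['time_s'])
E
```

```text
True [ 0.44819146 -0.15730587  0.15855889] [-0.66138127  0.06114719 -2.25768827] [-1.10675035 -0.3954163   4.16463882] [ 0.02635035  0.05294393 -0.0210663 ] 0.2904512159328724 15.225
```

```bash
python3 - <<'E'
from h import *
T=[.4482,-.1573];z=env.read_state()['eef_pos'][2]
yaw=-.02
for i in range(14):
  s=env.read_state();press=s['contact_force'][2]+2.26
  if press<3:
    env.move_l([*T,z-.0015],velocity=.006,f_stop=3); z=env.read_state()['eef_pos'][2]
  elif press>8: z+=.0002
  s=env.read_state()
  print(round(yaw,3),np.round(s['eef_pos'],4),np.round(s['contact_force'],1),np.round(s['torque'],3),round(s['time_s'],1))
  if s['eef_pos'][2]<.1572: break
  yaw-=.035 if yaw>-.15 else .02
  if env.move_l([*T,z],rot=[np.pi,0,np.pi+yaw],velocity=.01,f_stop=12): print('stop');break
E
```

```text
-0.02 [ 0.4482 -0.1573  0.1586] [-1.1 -0.4  4.2] [ 0.026  0.053 -0.021] 15.2
-0.055 [ 0.4484 -0.1574  0.1586] [-1.1 -0.2  3.9] [ 0.035  0.101 -0.023] 15.8
-0.09 [ 0.4482 -0.1573  0.1586] [0.1 0.2 1.4] [-0.053 -0.043 -0.066] 16.0
-0.125 [ 0.4482 -0.1573  0.1585] [ 0.  -0.   1.2] [-0.08  -0.069  0.008] 16.2
-0.16 [ 0.4485 -0.1575  0.1581] [0.5 0.5 2.6] [-0.01   0.039 -0.003] 16.7
-0.18 [ 0.4483 -0.1574  0.1581] [ 1.  -1.1  1.8] [-0.206 -0.086  0.021] 17.0
-0.2 [ 0.4479 -0.157   0.1562] [ 0.1  0.9 -1.7] [ 0.099 -0.02  -0.005] 17.6
```

It started dropping at yaw −0.20, as expected for a slot near −0.29. Now I ease the turn further and lower it.

```bash
python3 - <<'E'
from h import *
T=[.4482,-.1573]
def show(l):
  s=env.read_state();print(l,np.round(s['eef_pos'],4),round(s['eef_rot'][2]-np.pi,3),np.round(s['contact_force'],1),np.round(s['torque'],3),round(s['time_s'],1))
z=.1564
for y in(-.22,-.24,-.26,-.28,-.29):
  h=env.move_l([*T,z],rot=[np.pi,0,np.pi+y],velocity=.008,f_stop=8);show((y,h))
  if h: break
else:
  h=env.move_l([*T,.1520],velocity=.008,f_stop=4);show(h)
  if not h: h=env.move_l([*T,.1475],velocity=.005,f_stop=4);show(h)
E
```

```text
(-0.22, False) [ 0.4482 -0.1573  0.1564] -0.22 [-0.2  0.1 -3.1] [ 0.056 -0.003  0.019] 17.9
(-0.24, False) [ 0.4482 -0.1573  0.1565] -0.24 [-0.4  0.5 -1.6] [-0.049  0.009  0.031] 18.1
(-0.26, False) [ 0.4482 -0.1573  0.1564] -0.26 [-0.7 -0.1 -2.5] [-0.019 -0.015 -0.055] 18.4
(-0.28, False) [ 0.4482 -0.1573  0.1564] -0.28 [ 0.5  0.5 -2.5] [0.018 0.064 0.043] 18.6
(-0.29, False) [ 0.4482 -0.1573  0.1564] -0.29 [-0.  -0.3 -1.7] [0.019 0.051 0.009] 18.9
False [ 0.4482 -0.1573  0.152 ] -0.29 [-0.1  0.3 -1.7] [ 0.01  -0.035  0.013] 19.6
True [ 0.4482 -0.1574  0.1506] -0.29 [-0.9 -0.1  5.4] [-0.005 -0.003  0.011] 20.1
```

It is home: contact at z=.1506, exactly 8 mm below the cheek-top contact. Now I release, retreat and check.

```bash
python3 - <<'E'
from h import *
env.grip(1.0)
s=env.read_state();print(s['finger_gap'],s['contact_force'])
print(env.move_l([.4482,-.1573,.32],velocity=.1,f_stop=8))
w=grab('wrist')
env.move_to([.30,.35,.35],[np.pi,0,np.pi-.3]); env.hold(.5)
t=grab('top');g=grab('scene');print(env.read_state()['time_s'])
r=lambda a:cv2.resize(np.ascontiguousarray(a[:,:,::-1]),(400,300),interpolation=cv2.INTER_CUBIC)
cv2.imwrite('pics/end.png',np.vstack([np.hstack([r(w['image'][105:225,180:340]),r(t['image'][170:290,230:390])]),np.hstack([r(g['image'][130:265,240:420]),r(t['image'])])]))
for X in([.449,-.157,.191],):print(proj(w,X),proj(t,X),proj(g,X))
E
```

```text
0.998543632924208 [-0.64822107 -0.04624616 -0.34333724]
False
25.1083
(np.float64(259.4443669430038), np.float64(176.28644082756597)) (np.float64(337.1013602648381), np.float64(240.03720541952288)) (np.float64(345.75960514692497), np.float64(160.50972793525779))
```

View pics/end.png

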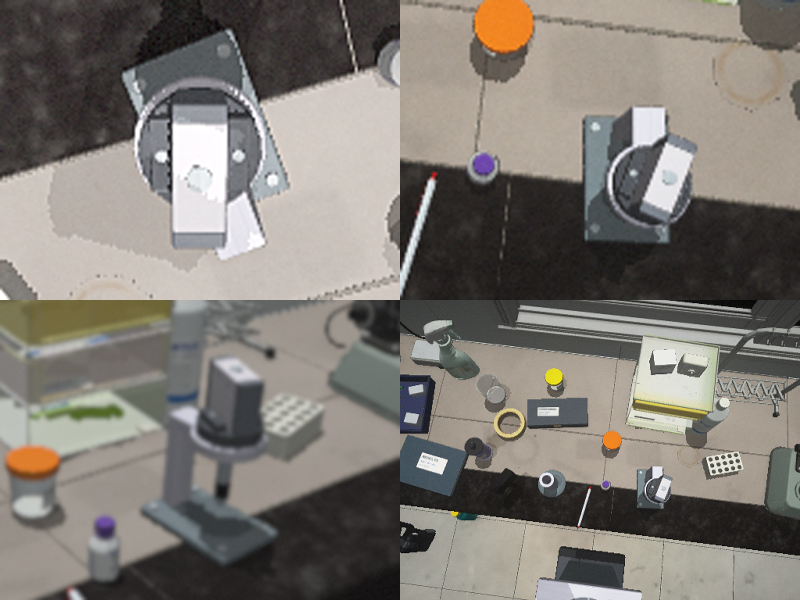

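The mallet stands upright in the slot: its disc is at wrist pixel (260,176), and the head's top centre at z=.191 was predicted at (259.4,176.3). The handle hangs below the collar, and the cup, vial and black look-alike are where they were.

```bash
python3 -c "
from bench import env
print(env.hand_in())"
```

```text
the job is handed in; nothing more can be done
None
```

The mallet is upright in the holder with its head on the slot floor, released with light forces throughout; cup and vial are where they stood, and I handed the job in at about 25 s (no verdict was returned).

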